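# Sort two opened handsets into the ring and cross nests

## Robot

A 7-joint arm with a two-finger parallel gripper is mounted at the origin on the work surface. World frame = base frame: x ahead of the robot, y to its left, z up, the work surface at z = 0. Lengths are in m, angles in rad, forces in N, time in s.
With the tool pointing down it reaches from about 0.425 to 1.025 m from the base axis. Payload 9.4 kg.
Tool frame: the origin (TCP) lies on the centre line of the jaws, within the pads' length; the fingertips stand 25 mm ahead of it and the grasp point (between the pads) lies 6 mm ahead of it; z points along the fingers, y is the line along which they close (so a half turn about z gives the same grasp; the last joint's range is limited). The gripper opens to 85 mm and grips with 20 to 120 N. Pads are 22 mm wide; open, the fingers measure 114 mm over their backs; the gripper's body (76 mm by 85 mm) begins 54 mm behind the grasp point. The pads swing forward as they close: fully open they stand 13 mm farther back than shut.
Start: joints at [-1.407, 0.599, -0.003, 1.599, 0.002, 0.943, -0.08], TCP at [0.173, 0.704, 0.256] pointing down, gripper open.
Joint ranges: [-2.57, 2.57], [-0.35, 1.97], [-1.29, 1.29], [0.11, 2.56], [-1.05, 4.19], [0.11, 1.86], [-2.63, 2.63]. Speed limits (rad/s): [2.22, 2.22, 3.01, 3.01, 3.14, 3.14, 3.14].

## Interface

Orientations are given as a unit quaternion [x, y, z, w].
In Python, from rig import robot gives the robot as it stands.
- The arm moves only by the tool step_arm, never from a script. Its argument "increments" is a list of rows, each a list of 5 numbers: the finger opening in mm, from 0 to 85.4, then the shift along the world's x, y, z each as a share of 0.25 m, from -1 to 1, then the turn about the world's z as a share of pi/4 rad, from -1 to 1. In form: [[claw, tx, ty, tz, roll], ...]. A call has 1 to 10 rows; each row is the pose to reach, as a shift and turn from the pose commanded when the call began; what a row does not reach only later rows make up. A row lasts 1/10 s, in which the tool goes at most 50 mm and 8.59 degrees, less where a joint would pass 70% of its speed; a pose out of reach is approached as far as the arm can. A call with a number of a shift or a turn outside -1 to 1 is refused whole. A call with a gripper value outside its range is refused whole. The fingers move at their own pace and stop on an object; "force" is the grip in N (left out, the last holds). Time passes only in rows, so rows that repeat a pose let the fingers close. It gives the time, the measured TCP pose, the force, the opening and the grip force at its end, in the units of the state.
- robot.get_state(): the state, without advancing time (a new reading comes with each control period).
- robot.read_camera(name): name is "side" or "top" or "wrist"; returns a dict with "frame" (400x640x3 uint8, red, green, blue), "camera_matrix" (3x3 intrinsics, pixels), "k1" (the pictures are not rectified: a ray, as slopes to the right and down, at radius r is drawn at 1 + k1 r^2 times it, then the intrinsics apply), "position" and "orientation" of the camera in the world. Camera axes: x right, y up, looking along -z (the intrinsics and any distortion apply to the point x, -y, -z); pixel columns grow to the right and rows downward; lengths in m; the calibration is good to about 2 mm. A picture is of the moment at which its call begins. There is no depth.
- robot.sign_off(): hands the job in; it is judged then, once.
The state is a dict: "time_s": time; "joint_positions": joint angles; "qd": joint speeds; "effort": joint torques, N m; "position": TCP position; "orientation": TCP orientation; "force": force on the tool from outside, world axes, zero at the start; "moment": the same for the moment, N m; "opening": finger opening in m; "finger_force": force on a finger pad.
Only numpy, scipy, OpenCV 4.12 (cv2) and the standard library are available. Lean on these libraries where they do the work, as an engineer would, in place of code of your own. Each camera call takes 0.05 s, during which the arm holds its last target. There are 200 camera calls.

## Task

Two opened handsets are waiting to be sorted into the two nests on the desk mat: one is still in the aluminium mould, the other lies loose on the mat. Lift the one out of the mould, and slide each handset under the label bridge of the nest that bears the same mark as its paper tag (ring for passed, cross for reject) until it is home against the end stop. Keep both face up and leave everything else on the desk where it is.

Things in the scene. Friction and masses are not known exactly. Their poses are not given: they have to be found in the camera images.
- handset_ring: Opened handset, screen off: flat slab 134 x 64 x 12 mm, 0.1 to 0.2 kg, aluminium frame, upright sides, 7 mm corners, insides recessed. On its face a 36 mm white tag with a black ring (passed). Origin: centre of underside, on the mat; x along the long side (either end may lead), z up. Starts in the mould or on the mat 13 to 15 cm nearer the robot, parallel to it; the other is in the other place.
- handset_cross: The other handset, alike in all but its tag, which bears a black diagonal cross (reject). Origin and axes as for handset_ring. The dark desk mat under everything is 2 mm thick, its top at z = 2 mm.
- mould: Fixed aluminium mould 182 x 124 x 16 mm; cavity 138 x 68 mm, open at the top, where a handset lies with 2 mm play all round, underside level with the mat, face 4 mm below the mould's top. Thumb cut-outs 46 mm wide in the middle of both long sides, open outwards and down to the mat: there the handset's long sides can be pinched. Origin: centre of underside, on the mat; x along the long side.
- nest_ring: Fixed grey nest for passed handsets, at the robot's left (+y), mouth towards the middle. No floor. Walls 72 mm apart inside, 8 thick, 16 high. Over its closed end a label bridge (underside 16, top 20 mm above the mat) with a ring tag on top. Origin: on the mat, where a home handset's origin lies; x from mouth to end stop. End stop's face x = +67, walls x = -33 to +67, bridge +19 to +67 mm.
- nest_ring_mouth (a point): Middle of the mouth of nest_ring, on the mat, at the tips of its flared lips (57 mm from the nest's origin, towards -x of the nest; same axes). The lips, 16 mm high, open from 72 to 94 mm inside, 106 mm outside. Small feet 4 mm high reach 58 mm to either side, 10 mm nearer the mouth than the nest's origin. A home handset's tail sticks out 10 mm beyond this point.
- nest_cross: Fixed grey nest for rejects, at the robot's right (-y), mouth towards the middle. No floor. Walls 72 mm apart inside, 8 thick, 16 high. Over its closed end a label bridge (underside 16, top 20 mm above the mat) with a cross tag on top. Origin: on the mat, where a home handset's origin lies; x from mouth to end stop. End stop's face x = +67, walls x = -33 to +67, bridge +19 to +67 mm.
- nest_cross_mouth (a point): Middle of the mouth of nest_cross, on the mat, at the tips of its flared lips (57 mm from the nest's origin, towards -x of the nest; same axes). The lips, 16 mm high, open from 72 to 94 mm inside, 106 mm outside. Small feet 4 mm high reach 58 mm to either side, 10 mm nearer the mouth than the nest's origin. A home handset's tail sticks out 10 mm beyond this point.
- screwdriver: Bystander: screwdriver 150 mm long, yellow handle, lying on the mat beyond the mould. Origin: middle of its underside.
- blower: Bystander: blue rubber dust blower standing upright beyond the mould, 62 mm across, 105 mm high. Origin: centre of the underside.
- calculator: Bystander: black desk calculator 135 x 90 x 18 mm, lying beyond the right nest. Origin: centre of the underside.
- battery: Bystander: flat black battery 95 x 42 x 6 mm, lying beyond the left nest. Origin: centre of the underside.
There are look-alikes about, which are no part of the job. Leave any orange look-alike of the nest_ring alone.

How it is judged:
At the end, for the whole second after the job is handed in: Each handset lies flat, face up and at rest on the mat between the walls of the nest with its own mark, under the label bridge, its leading end within 6 mm of the end stop and square with the walls (within 0.12 rad) (x of handset_ring in the frame of nest_ring between -0.006 and 0.006 m and y of handset_ring in the frame of nest_ring between -0.007 and 0.007 m and angle between the x axis of handset_ring and the x axis of nest_ring, either way round below 0.12 rad and angle between each of handset_ring, handset_cross's own z axis and vertical below 0.1 rad and x of handset_cross in the frame of nest_cross between -0.006 and 0.006 m and y of handset_cross in the frame of nest_cross between -0.007 and 0.007 m and angle between the x axis of handset_cross and the x axis of nest_cross, either way round below 0.12 rad and height (world z) of each of handset_ring, handset_cross below 0.006 m and linear speed of each of handset_ring, handset_cross below 0.01 m/s); the robot touches nothing.
It fails at once if a handset is stood on edge or turned over (angle between any of handset_ring, handset_cross's own z axis and vertical above 1 rad).
It fails at once if the screwdriver, blower, calculator or battery is pushed more than 30 mm or knocked over (distance of any of screwdriver, blower, calculator, battery from where it was at the start of the episode above 0.03 m or angle between blower's own z axis and vertical above 0.8 rad).
It also fails if it takes over 72 s, if anything falls off the work surface, if the arm or the gripper's body presses on something with over 40 N, if the wrist force passes 120 N, or if a joint passes its speed limit or range.

## Working session

There is one attempt and no reset: what is moved stays moved. The work goes in short steps, Python scripts to look and compute and a tool call to move; the robot and the scene stay as the last step left them, time stands still between calls to the robot, and variables do not carry over. Pictures are saved under pics/ and viewed, at most 10 in all, crops included, and the job is handed in when it is done.

Besides the shell and the picture viewer there is one more tool, called after ">>>" by a JSON object that holds its "method" and its "body", one argument or row to a line. step_arm: Moves the arm, as the interface text tells. Shift numbers are shares of 0.25 m and turn numbers shares of pi/4 rad, none past 1 either way. Its arguments: {"type":"object","properties":{"increments":{"type":"array"},"force":{"type":"number"}},"required":["increments"]}

```bash
mkdir -p pics; ls; cat > h.py <<'E'
import numpy as np, cv2
from scipy.spatial.transform import Rotation as R
from rig import robot
def cam(n):
    c=robot.read_camera(n); return {k:(np.array(v) if k!='k1' else v) for k,v in c.items()}
def ray(c,uv):
    uv=np.array(uv,float).reshape(-1,1,2)
    d=np.array([c['k1'],0,0,0,0],float)
    p=cv2.undistortPoints(uv,c['camera_matrix'].astype(float),d)[:,0]
    v=np.c_[p[:,0],-p[:,1],-np.ones(len(p))]
    return R.from_quat(c['orientation']).apply(v)
def plane(c,uv,z):
    v=ray(c,uv); o=c['position']; return o+v*((z-o[2])/v[:,2])[:,None]
def tri(c1,u1,c2,u2):
    out=[]
    for a,b in zip(ray(c1,u1),ray(c2,u2)):
        A=np.c_[a,-b]; s=np.linalg.lstsq(A,c2['position']-c1['position'],rcond=None)[0]
        p,q=c1['position']+s[0]*a,c2['position']+s[1]*b
        out.append(np.r_[(p+q)/2,np.linalg.norm(p-q)])
    return np.array(out)
def save(c,n): cv2.imwrite('pics/'+n,c['frame'][:,:,::-1])
E
python3 - <<'E'
from h import *
for n in ['top','side','wrist']:
    c=cam(n); save(c,n+'0.png'); print(n,c['position'],R.from_quat(c['orientation']).as_matrix().round(3).tolist(),c['camera_matrix'].tolist(),c['k1'])
    np.save(n+'0.npy',c,allow_pickle=True)
print(robot.get_state())
E
```

```text
pics
top [0.50594661 0.14699022 1.32406169] [[-0.01, 0.996, -0.084], [-1.0, -0.01, 0.002], [0.001, 0.084, 0.996]] [[431.2719515085915, 0.0, 323.08192638391614], [0.0, 431.2719515085915, 201.49496569774698], [0.0, 0.0, 1.0]] -0.011965944594663231
side [ 0.16912822 -0.91613819  0.88918252] [[0.913, 0.25, -0.324], [-0.409, 0.542, -0.734], [-0.008, 0.802, 0.597]] [[417.29090262614835, 0.0, 320.24010756884553], [0.0, 417.29090262614835, 197.59431136020953], [0.0, 0.0, 1.0]] 0.0030579091488151466
wrist [0.10454784 0.72052038 0.37281925] [[0.239, -0.933, -0.269], [0.971, 0.229, 0.067], [-0.001, -0.278, 0.961]] [[340.5610789795398, 0.0, 321.57588614616475], [0.0, 340.5610789795398, 195.8628332552567], [0.0, 0.0, 1.0]] 0.012040192319939639
{'time_s': 0.15, 'joint_positions': array([-1.40671143,  0.59993761, -0.00251295,  1.59995137,  0.00178437,
        0.9429016 , -0.07975833]), 'qd': array([ 0.00126998, -0.00305464,  0.00198935, -0.00010399, -0.00087645,
       -0.000303  , -0.00155394]), 'effort': array([ 3.33163101e-03, -7.76995897e+01,  1.56684380e+00, -2.58239043e+01,
        1.25168200e-02,  6.82865706e-03, -1.75399680e-05]), 'position': array([0.172828  , 0.7037613 , 0.25561659]), 'orientation': array([ 1.20069185e-01,  9.92765347e-01, -5.97854094e-04, -1.22853257e-05]), 'force': array([-0.22825226,  1.00203708,  0.095235  ]), 'moment': array([0.01377093, 0.02026084, 0.00138287]), 'finger_force': 0.0, 'opening': 0.08512290015073443}
```

View pics/top0.png

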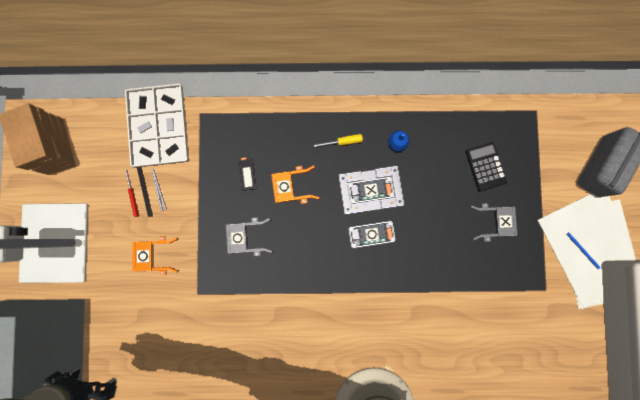

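View pics/side0.png

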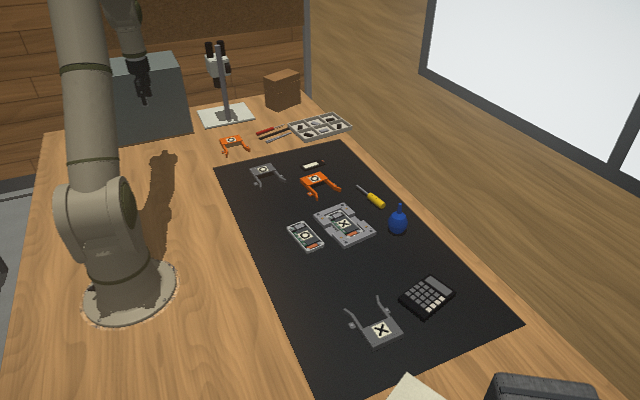

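The top view shows the loose ring handset at (372,235), the cross handset in the mould at (371,190), the grey ring nest at (237,239) and the grey cross nest at (506,222). The orange look-alike is at (285,187) and the blower at (399,141). The side view agrees, with the cross nest at (381,330) and the ring nest at (264,170). Next I'll get rough positions from the top view.

```bash
python3 - <<'E'
from h import *
c=np.load('top0.npy',allow_pickle=True).item()
s=np.load('side0.npy',allow_pickle=True).item()
n=['ringH','crossH','nestR','nestC','orange','blower','screw','calc','batt']
t=[(372,235),(371,190),(237,238.5),(506,222),(285,187),(399,141),(350,140),(486,167),(248,174)]
print(dict(zip(n,plane(c,t,.015).round(3).tolist())))
print(tri(c,t[:5],s,[(305,236),(344,223.5),(264,170),(381,330),(315,179)]).round(3))
w=np.load('wrist0.npy',allow_pickle=True).item()
st=robot.get_state(); T=R.from_quat(st['orientation'])
print('cam in tool',T.inv().apply(w['position']-st['position']), (T.inv()*R.from_quat(w['orientation'])).as_matrix().round(3).tolist())
print(T.as_matrix().round(3))
E
```

```text
{'ringH': [0.513, -0.002, 0.015], 'crossH': [0.65, -0.002, 0.015], 'nestR': [0.507, 0.407, 0.015], 'nestC': [0.549, -0.411, 0.015], 'orange': [0.662, 0.261, 0.015], 'blower': [0.802, -0.091, 0.015], 'screw': [0.806, 0.06, 0.015], 'calc': [0.718, -0.357, 0.015], 'batt': [0.704, 0.374, 0.015]}
[[ 0.516 -0.003  0.014  0.005]
 [ 0.653 -0.002  0.016  0.005]
 [ 0.512  0.404  0.022  0.01 ]
 [ 0.55  -0.407  0.026  0.003]
 [ 0.664  0.259  0.026  0.006]]
cam in tool [ 0.07029284 -0.00014168 -0.11721096] [[-0.0, 0.961, 0.277], [1.0, 0.0, 0.0], [0.0, 0.277, -0.961]]
[[-0.971  0.238 -0.   ]
 [ 0.238  0.971 -0.001]
 [-0.    -0.001 -1.   ]]
```

>>> {"method": "step_arm", "body": {
  "increments": [
    [85,1,-1,0,-1],
    [85,1,-1,0,-1],
    [85,1,-1,0,-1],
    [85,1,-1,0,-1],
    [85,1,-1,0,-1],
    [85,1,-1,0,-1],
    [85,1,-1,0,-1],
    [85,1,-1,0,-1],
    [85,1,-1,0,-1]
  ]
}}

```text
time_s: 1.05
position: [0.4242, 0.4527, 0.2563]
orientation: [0.492, 0.87, -0.0, 0.0]
force: [-0.6, -0.0, 0.0]
opening: 0.0851
finger_force: 0.0
```

>>> {"method": "step_arm", "body": {
  "increments": [
    [85,0.4,-0.3,0,-0.69],
    [85,0.4,-0.3,0,-0.69],
    [85,0.4,-0.3,0,-0.69],
    [85,0.4,-0.3,0,-0.69],
    [85,0.4,-0.3,0,-0.69],
    [85,0.4,-0.3,0,-0.69],
    [85,0.4,-0.3,0,-0.69]
  ]
}}

```text
time_s: 1.75
position: [0.5216, 0.3807, 0.2561]
orientation: [0.704, 0.71, -0.0, -0.0]
force: [0.1, 0.8, 0.9]
opening: 0.0849
finger_force: 0.0
```

```bash
python3 - <<'E'
from h import *
c=cam('wrist'); np.save('w1.npy',c,allow_pickle=True); save(c,'w1.png'); s=robot.get_state(); print(s['time_s'],s['position'],R.from_quat(s['orientation']).as_matrix().round(3),s['joint_positions'])
E
```

```text
1.8 [0.52187286 0.38032388 0.25618696] [[-0.007  1.    -0.001]
 [ 1.     0.007  0.   ]
 [ 0.    -0.001 -1.   ]] [-0.96009272  0.52436484  0.36830259  1.80725067 -0.242091    0.85447262
 -0.47031206]
```

View pics/w1.png

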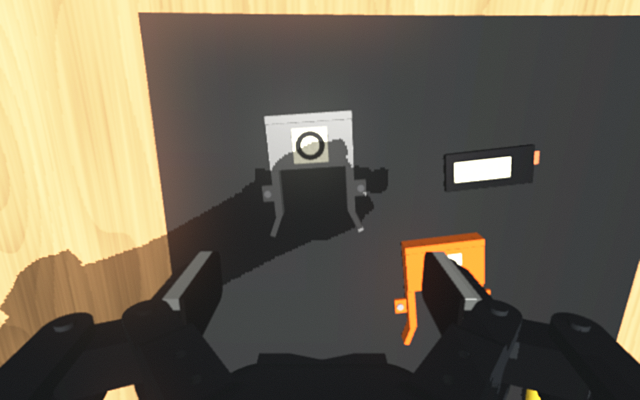

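The wrist view shows the grey ring nest with its tag centre near (309,145), bridge back corners at (264,117) and (352,111), and lip tips near (273,235) and (361,230). The battery is at (490,166) and the orange look-alike at (445,270). I'll take a second view for height, then go on to the handsets and the cross nest.

>>> {"method": "step_arm", "body": {
  "increments": [
    [85,0,-0.32,0,0],
    [85,0,-0.32,0,0],
    [85,0,-0.32,0,0],
    [85,0,-0.32,0,0]
  ]
}}

```text
time_s: 2.2
position: [0.5228, 0.2993, 0.2567]
orientation: [0.706, 0.708, 0.0, -0.0]
force: [0.2, 1.0, 0.4]
opening: 0.0851
finger_force: 0.0
```

```bash
cat > snap.py <<'E'
import sys
from h import *
n=sys.argv[1]; c=cam('wrist'); np.save(n+'.npy',c,allow_pickle=True); save(c,n+'.png'); s=robot.get_state(); print(s['time_s'],s['position'].round(4),R.from_quat(s['orientation']).as_matrix()[:2,1].round(3))
E
python3 snap.py w2
```

```text
2.25 [0.5227 0.3003 0.2565] [1.    0.004]
```

>>> {"method": "step_arm", "body": {
  "increments": [
    [85,0.2,-1,0,0],
    [85,0.2,-1,0,0],
    [85,0.2,-1,0,0],
    [85,0.2,-1,0,0],
    [85,0.2,-1,0,0],
    [85,0.2,-1,0,0],
    [85,0.2,-1,0,0]
  ]
}}

```text
time_s: 2.95
position: [0.5735, 0.0487, 0.2563]
orientation: [0.707, 0.708, 0.0, 0.0]
force: [0.3, 0.7, 0.3]
opening: 0.085
finger_force: 0.0
```

>>> {"method": "step_arm", "body": {
  "increments": [
    [85,0,-0.36,0,0],
    [85,0,-0.36,0,0],
    [85,0,-0.36,0,0],
    [85,0,-0.36,0,0]
  ]
}}

```text
time_s: 3.35
position: [0.5733, -0.0391, 0.2561]
orientation: [0.706, 0.709, 0.0, -0.0]
force: [0.8, 0.4, -0.2]
opening: 0.0851
finger_force: 0.0
```

```bash
python3 snap.py w3
```

```text
3.4 [ 0.5733 -0.0382  0.256 ] [1.    0.006]
```

>>> {"method": "step_arm", "body": {
  "increments": [
    [85,0,-0.36,0,0],
    [85,0,-0.36,0,0],
    [85,0,-0.36,0,0],
    [85,0,-0.36,0,0]
  ]
}}

```text
time_s: 3.8
position: [0.5734, -0.1293, 0.256]
orientation: [0.706, 0.709, 0.0, -0.0]
force: [0.6, 1.0, -0.1]
opening: 0.0847
finger_force: 0.0
```

```bash
python3 snap.py w4
```

```text
3.85 [ 0.5734 -0.1284  0.256 ] [1.    0.005]
```

>>> {"method": "step_arm", "body": {
  "increments": [
    [85,0,-1,0,0],
    [85,0,-1,0,0],
    [85,0,-1,0,0],
    [85,0,-1,0,0],
    [85,0,-1,0,0],
    [85,0,-1,0,0],
    [85,0,-1,0,0]
  ]
}}

```text
time_s: 4.55
position: [0.5737, -0.3798, 0.2556]
orientation: [0.706, 0.708, 0.0, -0.0]
force: [0.7, 0.4, -0.5]
opening: 0.0851
finger_force: 0.0
```

```bash
python3 snap.py w5
```

```text
4.6 [ 0.5741 -0.3784  0.2556] [1.    0.005]
```

>>> {"method": "step_arm", "body": {
  "increments": [
    [85,0,-0.28,0,0],
    [85,0,-0.28,0,0],
    [85,0,-0.28,0,0],
    [85,0,-0.28,0,0]
  ]
}}

```text
time_s: 5.0
position: [0.5742, -0.4481, 0.2559]
orientation: [0.705, 0.709, 0.001, -0.001]
force: [0.8, 0.5, 0.2]
opening: 0.085
finger_force: 0.0
```

```bash
python3 snap.py w6; python3 -c "
import cv2,numpy as np
a=[cv2.imread(f'pics/w{i}.png')[:300,120:520] for i in (2,3,5,6)]
cv2.imwrite('pics/m1.png',np.vstack([np.hstack(a[:2]),np.hstack(a[2:])]))"
```

```text
5.05 [ 0.5743 -0.4477  0.256 ] [1.    0.006]
```

View pics/m1.png

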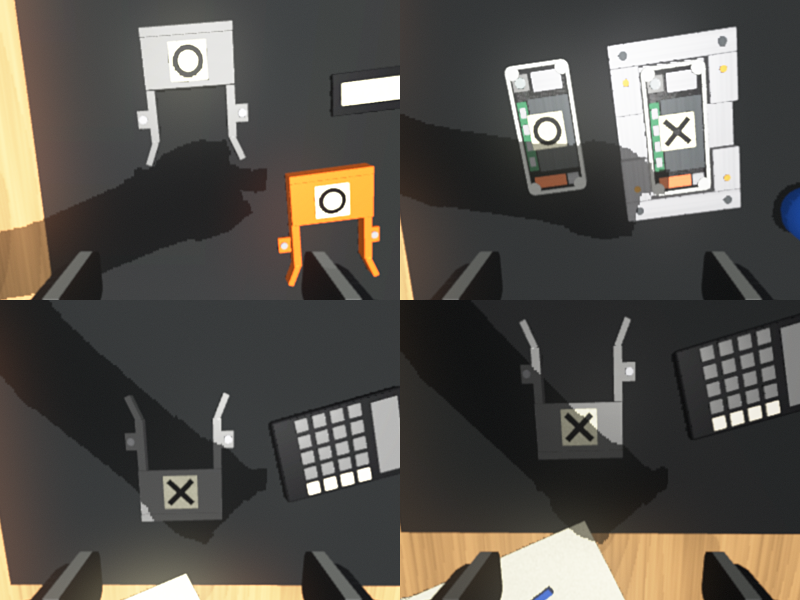

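The mosaic crops are offset by 120 columns.
- **w2:** ring nest tag at (308,60).
- **w3:** ring handset tag at (267,131); cross handset tag at (397,131) in the mould, with the thumb cut-outs free.
- **w5 and w6:** cross nest tag at (300,192) and (299,127), mouth up towards +y, with free mat before both mouths.

I'll now measure the tags by contour from both views.

```bash
cat > tags.py <<'E'
from h import *
def tag(c,uv):
    u,v=map(int,uv); r=34
    u0,v0=max(u-r,0),max(v-r,0)
    im=c['frame'][v0:v+r,u0:u+r].copy()
    g=im.astype(int); warm=(g[:,:,0]-g[:,:,2])          # tags are slightly warm white, aluminium/grey neutral
    best=None
    for t in range(4,40,2):
        for m in (warm>t,):
            m=cv2.morphologyEx(m.astype(np.uint8),cv2.MORPH_CLOSE,np.ones((9,9)))
            m=cv2.morphologyEx(m,cv2.MORPH_OPEN,np.ones((9,9)))
            for k in cv2.findContours(m,cv2.RETR_EXTERNAL,cv2.CHAIN_APPROX_NONE)[0]:
                a=cv2.contourArea(k); rc=cv2.minAreaRect(k); w,h=rc[1]
                if a<500 or a>2600 or min(w,h)<.85*max(w,h): continue
                f=a/(w*h)
                if best is None or f>best[0]: best=(f,rc,t)
    if best is None: return None
    (x,y),s,an=best[1]
    return np.array([x+u0,y+v0]),s,cv2.boxPoints(best[1])+[u0,v0],best[0]
E
cat > meas.py <<'E'
from tags import *
C={i:np.load(f'w{i}.npy',allow_pickle=True).item() for i in range(1,7)}
def yaw(c,b,z):
    p=plane(c,b,z)[:,:2]; e=np.roll(p,-1,0)-p
    a=np.degrees(np.arctan2(e[:,1],e[:,0])); a=(a+45)%90-45
    return a.round(1),np.linalg.norm(e,axis=1).round(4)
for n,(i,a),(j,b),z in [('nestR',(1,(309,145)),(2,(308,60)),.022),('ringH',(3,(267,131)),(4,(267,45)),.014),('crossH',(3,(397,131)),(4,(397,45)),.014),('nestC',(5,(300,192)),(6,(299,127)),.022)]:
    A,B=tag(C[i],a),tag(C[j],b)
    print(n)
    for k,q in ((i,A),(j,B)):
        if q is None: print(k,None); continue
        print(k,q[0].round(1),np.round(q[1],1),round(q[3],2),plane(C[k],q[0],z).round(4)[0,:2],*yaw(C[k],q[2],z))
    if A and B: print('tri',tri(C[i],A[0],C[j],B[0]).round(4))
E
python3 meas.py
```

```text
nestR
1 [309.5 144.5] [37. 37.] 0.94 [0.509  0.4045] [ 0.4  0.7  0.4 -1. ] [0.0375 0.038  0.0387 0.038 ]
2 [307.   60.5] [43. 40.] 0.92 [0.5087 0.4039] [ 0.2  0.4  0.2 -1.5] [0.0379 0.0386 0.0392 0.0386]
tri [[5.087e-01 4.042e-01 1.930e-02 3.000e-04]]
ringH
3 [267.1 130.1] [36.5 35.8] 0.93 [ 0.5166 -0.0014] [8.1 6.8 8.3 5.1] [0.0369 0.0371 0.038  0.0373]
4 None
crossH
3 [397.2 130.9] [37.3 36.3] 0.92 [ 0.6519 -0.0017] [4.1 8.7 4.3 7.1] [0.037  0.0385 0.0381 0.0386]
4 None
nestC
5 [300. 192.] [30. 32.] 0.98 [ 0.5507 -0.4063] [ 0.2 -0.1  0.2 -1.6] [0.0338 0.0333 0.0346 0.0333]
6 [299.  126.5] [37. 36.] 0.98 [ 0.5513 -0.4058] [ 0.3  0.1  0.3 -1.6] [0.0359 0.0368 0.037  0.0368]
tri [[ 5.512e-01 -4.056e-01  2.460e-02  5.000e-04]]
```

```bash
python3 -c "
import cv2,numpy as np
def c(i,u,v):
    a=cv2.imread(f'pics/w{i}.png')[v:v+150,u:u+200].astype(float)
    return cv2.resize(np.clip(255*(a/255)**.6,0,255).astype(np.uint8),None,fx=2,fy=2,interpolation=cv2.INTER_CUBIC)
cv2.imwrite('pics/m2.png',np.vstack([np.hstack([c(2,220,15),c(3,200,55)]),np.hstack([c(3,300,55),c(6,220,12)])]))"
```

```text
(no output)
```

View pics/m2.png

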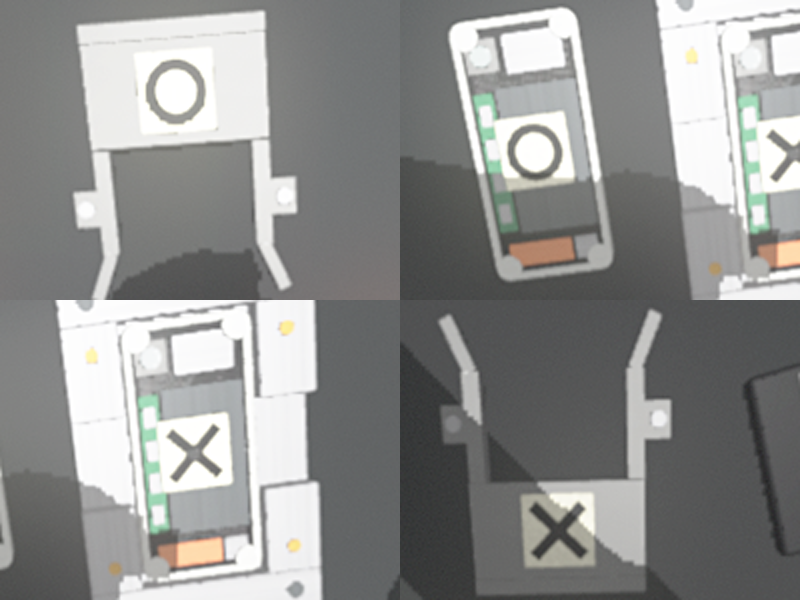

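The zoomed panels show the ring nest's bridge front edge from (92,151) to (270,137), the cross nest's bridge front edge from about (470,484) to (644,480), both handset frames, and the mould's right cut-out at about (280,440). I'll get the yaw from contours cast onto the plane, plus the nest corners.

```bash
cat > m3.py <<'E'
from h import *
C={i:np.load(f'w{i}.npy',allow_pickle=True).item() for i in range(1,7)}
def blob(c,uv,z,t=70):
    m=(c['frame'].min(2)>t).astype(np.uint8); m=cv2.morphologyEx(m,cv2.MORPH_CLOSE,np.ones((5,5)))
    for k in cv2.findContours(m,cv2.RETR_EXTERNAL,cv2.CHAIN_APPROX_NONE)[0]:
        if cv2.pointPolygonTest(k,(float(uv[0]),float(uv[1])),False)>=0:
            p=plane(c,k[:,0].astype(float),z)[:,:2].astype(np.float32)
            r=cv2.minAreaRect(p*1000); e=cv2.boxPoints(r); d=e[1]-e[0]
            if r[1][0]<r[1][1]: d=e[2]-e[1] if np.linalg.norm(e[2]-e[1])>np.linalg.norm(d) else d
            return np.round(r[0],1),np.round(r[1],1),round(float((np.degrees(np.arctan2(d[1],d[0]))+45)%90-45),2)
for i,uvs in ((3,[(267,131),(397,131)]),(4,[(267,55),(397,55)])):
    for uv,z in zip(uvs,(.014,.018)): print(i,blob(C[i],uv,z))
def pk(i,u0,v0,pts,z): return plane(C[i],[(u0+x/2,v0+y/2) for x,y in pts],z)[:,:2]
def yw(p): d=p[1]-p[0]; return np.degrees(np.arctan2(d[1],d[0])).round(2),np.linalg.norm(d).round(4),p.mean(0).round(4)
print('nestR front',yw(pk(2,220,15,[(92,151),(270,137)],.022)),'ridge',yw(pk(2,220,15,[(80,43),(266,29)],.022)))
print('nestC front',yw(pk(6,220,12,[(470-400,484-300),(644-400,480-300)],.022)),'lips outer',yw(pk(6,220,12,[(440-400,319-300),(661-400,313-300)],.018)))
print('nestC back',yw(pk(6,220,12,[(475-400,580-300),(645-400,577-300)],.022)))
# tops of the handset: tri of frame corners / tag, by two views of tag ring centroid (dark blob)
import itertools
def dark(c,uv,r=15):
    u,v=uv; g=c['frame'][v-r:v+r,u-r:u+r].mean(2); w=np.clip(90-g,0,None); Y,X=np.mgrid[v-r:v+r,u-r:u+r]; return [(X*w).sum()/w.sum(),(Y*w).sum()/w.sum()]
for a,b in (((267,131),(267,45)),((397,131),(397,45))):
    p=dark(C[3],a); 
    g3=C[3]['frame'][int(p[1])-20:int(p[1])+21,int(p[0])-20:int(p[0])+21]
    res=cv2.matchTemplate(C[4]['frame'][:140],g3,cv2.TM_CCOEFF_NORMED); _,s,_,loc=cv2.minMaxLoc(res)
    q=[loc[0]+20,loc[1]+20]; print(s,q,tri(C[3],[int(p[0]),int(p[1])],C[4],q).round(4))
E
python3 m3.py
```

```text
3 (array([600. ,  -3.4]), array([231.1, 198.7]), 8.14)
3 (array([599.7,  -3. ]), array([228.6, 196.5]), 8.14)
4 (array([596.5, -43.6]), array([261.3, 145.2]), 0.22)
4 (array([596.3, -43.8]), array([258.4, 143.6]), 0.22)
nestR front (np.float64(4.45), np.float64(0.0879), array([0.5118, 0.3796])) ridge (np.float64(4.11), np.float64(0.088), array([0.5083, 0.428 ]))
nestC front (np.float64(1.59), np.float64(0.0866), array([ 0.5511, -0.3828])) lips outer (np.float64(1.75), np.float64(0.1042), array([ 0.5488, -0.3076]))
nestC back (np.float64(1.32), np.float64(0.0879), array([ 0.5519, -0.4309]))
0.592034101486206 [445, 115] [[ 0.5741 -0.0158  0.3521  0.0892]]
0.7416645288467407 [406, 38] [[ 0.6548 -0.0031  0.0113  0.0007]]
```

```bash
cat >> m3.py <<'E'
print('----')
for t in (80,90,100,110,120):
    print(t,[blob(C[3],uv,z,t) for uv,z in (((267,131),.014),((397,131),.018))])
g=C[3]['frame'][131-16:131+17,267-16:267+17]
res=cv2.matchTemplate(C[4]['frame'][:90,230:310],g,cv2.TM_CCOEFF_NORMED); _,s,_,loc=cv2.minMaxLoc(res)
q=[loc[0]+16+230,loc[1]+16]; print('ringH',s,q,tri(C[3],[267,131],C[4],q).round(4))
E
python3 m3.py | sed -n '/----/,$p'
```

```text
----
80 [(array([600.9,  -9.7]), array([230.7, 185.2]), 8.09), (array([600.6,  -9.3]), array([228.2, 183.2]), 8.09)]
90 [(array([516.5,  -1.4]), array([ 65.6, 134.2]), 8.05), (array([651.4,  -2.1]), array([125.2, 182.9]), 7.99)]
100 [(array([516.4,  -1.2]), array([ 65.4, 133.7]), 8.06), (array([651.4,  -2. ]), array([124.8, 182.5]), 8.05)]
110 [(array([516.4,  -1.1]), array([ 65.2, 133.6]), 8.04), (array([651.4,  -1.9]), array([124.6, 182.2]), 8.0)]
120 [(array([516.4,  -1.1]), array([ 65.1, 133.3]), 8.04), (array([651.4,  -1.8]), array([124.3, 182.1]), 8.04)]
ringH 0.6242045164108276 [263, 35] [[ 5.171e-01 -1.900e-03  1.800e-02  1.000e-04]]
```

>>> {"method": "step_arm", "body": {
  "increments": [
    [85,-0.23,1,0,0.17],
    [85,-0.23,1,0,0.17],
    [85,-0.23,1,0,0.17],
    [85,-0.23,1,0,0.17],
    [85,-0.23,1,0,0.17],
    [85,-0.23,1,0,0.17]
  ]
}}

```text
time_s: 5.65
position: [0.5143, -0.1923, 0.2562]
orientation: [0.654, 0.757, 0.001, -0.002]
force: [0.6, 0.2, 0.7]
opening: 0.0853
finger_force: 0.0
```

>>> {"method": "step_arm", "body": {
  "increments": [
    [85,0,0.785,-0.2,0],
    [85,0,0.785,-0.3,0],
    [85,0,0.785,-0.4,0],
    [85,0,0.785,-0.6,0],
    [85,0,0.785,-0.7,0],
    [85,0,0.785,-0.7,0],
    [85,0,0.785,-0.7,0],
    [85,0,0.785,-0.7,0],
    [85,0,0.785,-0.7,0]
  ]
}}

```text
time_s: 6.55
position: [0.5161, -0.0053, 0.0829]
orientation: [0.658, 0.753, 0.001, 0.001]
force: [-0.8, -0.0, -0.6]
opening: 0.0848
finger_force: 0.0
```

```bash
python3 snap.py w7
```

```text
6.6 [ 0.5162 -0.0054  0.0831] [0.991 0.135]
```

View pics/w7.png

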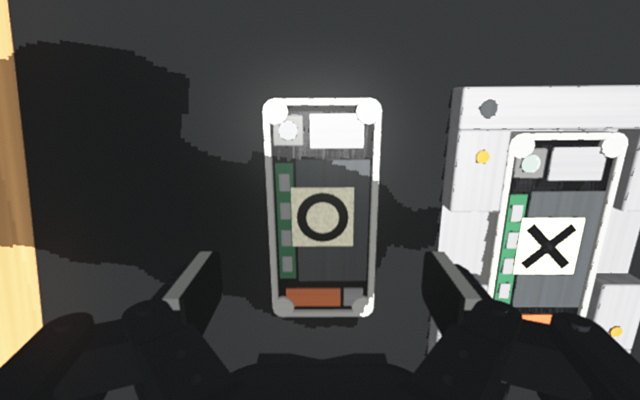

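The handset is centred between the open fingers: its sides are at columns 266 and 380 and its tag at (322,216). I'll descend and grip.

>>> {"method": "step_arm", "body": {
  "increments": [
    [85,0,0.016,-0.12,0],
    [85,0,0.016,-0.2,0],
    [85,0,0.016,-0.24,0],
    [85,0,0.016,-0.24,0]
  ],
  "force": 40
}}

```text
time_s: 7.0
position: [0.5154, -0.0014, 0.0213]
orientation: [0.658, 0.753, -0.0, -0.0]
force: [-0.2, -0.7, 0.4]
opening: 0.0849
finger_force: 0.0
```

>>> {"method": "step_arm", "body": {
  "increments": [
    [60,0,0,0,0],
    [60,0,0,0,0],
    [60,0,0,0,0],
    [60,0,0,0,0],
    [60,0,0,0,0]
  ],
  "force": 40
}}

```text
time_s: 7.5
position: [0.5159, -0.0009, 0.0226]
orientation: [0.657, 0.753, 0.001, 0.001]
force: [-0.2, -0.8, 5.2]
opening: 0.0632
finger_force: 43.4
```

>>> {"method": "step_arm", "body": {
  "increments": [
    [60,0,0,0.12,0],
    [60,0,0,0.32,0],
    [60,0,0.2,0.32,0],
    [60,0,0.4,0.32,0],
    [60,0,0.6,0.32,0],
    [60,0,0.8,0.32,-0.085],
    [60,0,1,0.32,-0.085],
    [60,0,1,0.32,-0.085],
    [60,0,1,0.32,-0.085]
  ]
}}

```text
time_s: 8.4
position: [0.5148, 0.2511, 0.1019]
orientation: [0.681, 0.733, 0.0, 0.0]
force: [-0.3, -0.4, -1.8]
opening: 0.0625
finger_force: 45.8
```

```bash
python3 snap.py w8
```

```text
8.45 [0.5151 0.2492 0.1019] [0.998 0.07 ]
```

View pics/w8.png

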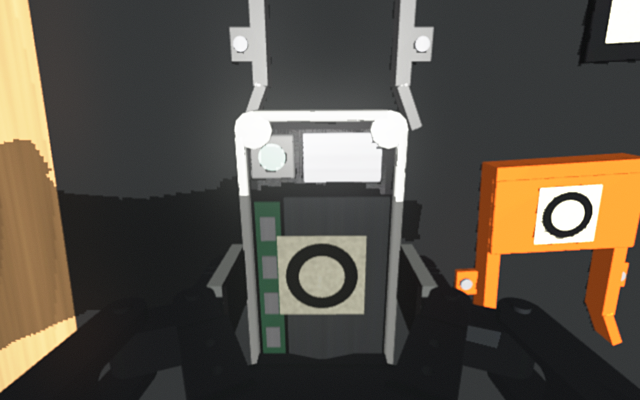

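The handset hangs level in the jaws, in line with the grey nest, whose walls are at columns 258 and 405. I'll lower it with the nose between the flared lips, then slide it forward between the walls.

>>> {"method": "step_arm", "body": {
  "increments": [
    [60,0.014,0,-0.1,0],
    [60,0.014,0,-0.2,0],
    [60,0.014,0,-0.28,0],
    [60,0.014,0,-0.306,0],
    [60,0.014,0.03,-0.306,0],
    [60,0.014,0.06,-0.306,0],
    [60,0.014,0.1,-0.306,0],
    [60,0.014,0.136,-0.306,0],
    [60,0.014,0.136,-0.306,0]
  ]
}}

```text
time_s: 9.35
position: [0.5187, 0.286, 0.0253]
orientation: [0.681, 0.732, 0.001, -0.0]
force: [-0.4, 0.3, -1.9]
opening: 0.0627
finger_force: 45.8
```

```bash
python3 snap.py w9
```

```text
9.4 [0.5187 0.2848 0.0251] [0.997 0.072]
```

View pics/w9.png

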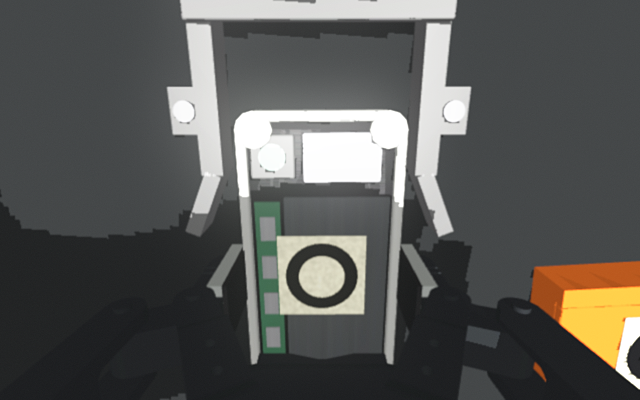

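The nose is centred between the walls and the fingers are clear of the lip tips. I'll set it down, release, rise, back off behind the tail and shut the fingers.

>>> {"method": "step_arm", "body": {
  "increments": [
    [60,0,0,-0.008,0],
    [60,0,0,-0.008,0],
    [74,0,0,-0.008,0],
    [74,0,0,-0.008,0],
    [74,0,0,-0.008,0],
    [74,0,0,0.1,0],
    [74,0,0,0.22,0],
    [0,0.03,-0.2,0.22,0],
    [0,0.03,-0.4,0.22,0],
    [0,0.03,-0.4,0.22,0]
  ]
}}

```text
time_s: 10.4
position: [0.5267, 0.1754, 0.0806]
orientation: [0.685, 0.728, -0.001, 0.001]
force: [-0.1, -0.8, 0.7]
opening: 0.0305
finger_force: 0.0
```

>>> {"method": "step_arm", "body": {
  "increments": [
    [0,0,0,0,0],
    [0,0,0,0,0],
    [0,0,0,0,0],
    [0,0,0,0,0]
  ]
}}

```text
time_s: 10.8
position: [0.5262, 0.1846, 0.0796]
orientation: [0.681, 0.732, -0.0, -0.0]
force: [-0.4, -0.2, 0.1]
opening: -0.0004
finger_force: 0.0
```

```bash
python3 snap.py w10; python3 - <<'E'
from h import *
c=cam('top'); cv2.imwrite('pics/t1.png',cv2.resize(c['frame'][170:300,200:420,::-1],None,fx=3,fy=3))
w=cv2.imread('pics/w10.png'); t=cv2.imread('pics/t1.png'); t=cv2.resize(t,(440,260))
cv2.imwrite('pics/m4.png',np.hstack([cv2.resize(w,(416,260)),t])[:, :800])
E
```

```text
10.85 [0.5262 0.1844 0.0796] [0.997 0.071]
```

View pics/m4.png

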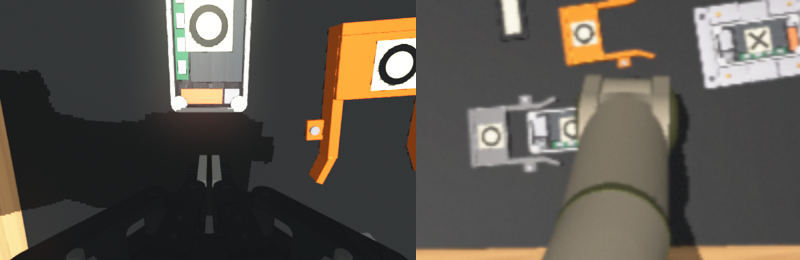

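The handset lies between the walls with its tail end free, and the shut fingers stand behind it, on the nest's axis. Next I'll lower and push.

>>> {"method": "step_arm", "body": {
  "increments": [
    [0,0,0,-0.1,0],
    [0,0,0,-0.184,0],
    [0,0,0,-0.184,0],
    [0,-0.004,0.06,-0.184,0],
    [0,-0.008,0.11,-0.184,0],
    [0,-0.012,0.16,-0.184,0],
    [0,-0.015,0.21,-0.184,0],
    [0,-0.018,0.26,-0.184,0],
    [0,-0.021,0.31,-0.184,0],
    [0,-0.023,0.34,-0.184,0]
  ]
}}

```text
time_s: 11.9
position: [0.5204, 0.27, 0.0339]
orientation: [0.682, 0.732, 0.0, -0.0]
force: [0.4, -2.8, 2.4]
opening: 0.0
finger_force: 1.2
```

>>> {"method": "step_arm", "body": {
  "increments": [
    [0,0,0.01,0,0],
    [0,-0.001,0.02,0,0],
    [0,-0.001,0.03,0,0],
    [0,-0.002,0.04,0,0],
    [0,-0.002,0.04,0,0]
  ]
}}

```text
time_s: 12.4
position: [0.5202, 0.2785, 0.0337]
orientation: [0.682, 0.731, 0.0, -0.0]
force: [-0.5, 0.4, 0.1]
opening: 0.0
finger_force: 0.0
```

>>> {"method": "step_arm", "body": {
  "increments": [
    [0,0,0.005,0,0],
    [0,0,0.01,0,0],
    [0,0,0.015,0,0],
    [0,0,0.015,0,0]
  ]
}}

```text
time_s: 12.8
position: [0.5201, 0.2824, 0.0337]
orientation: [0.682, 0.731, 0.0, -0.0]
force: [-0.2, -0.2, -0.4]
opening: 0.0
finger_force: 0.0
```

>>> {"method": "step_arm", "body": {
  "increments": [
    [0,0,0.004,0,0],
    [0,0,0.008,0,0],
    [0,0,0.012,0,0]
  ]
}}

```text
time_s: 13.1
position: [0.5201, 0.2838, 0.0337]
orientation: [0.682, 0.731, -0.001, 0.0]
force: [0.4, -7.1, 2.3]
opening: 0.0003
finger_force: 3.7
```

>>> {"method": "step_arm", "body": {
  "increments": [
    [0,0,0.004,0,0],
    [0,0,0.008,0,0],
    [0,0,0.008,0,0]
  ]
}}

```text
time_s: 13.4
position: [0.5201, 0.2839, 0.0337]
orientation: [0.683, 0.73, -0.002, 0.001]
force: [0.1, -10.5, 3.4]
opening: 0.0004
finger_force: 5.2
```

It stalled at y=0.284 with 10 N, so it is home. I'll back off, rise, and check with the cameras by numbers.

>>> {"method": "step_arm", "body": {
  "increments": [
    [0,0,-0.06,0,0],
    [0,0,-0.1,0.1,0],
    [0,0,-0.1,0.3,0],
    [0,0,-0.1,0.5,0],
    [85,0,-0.1,0.7,0],
    [85,0,-0.1,0.89,0],
    [85,0,-0.1,0.89,0],
    [85,0,-0.1,0.89,0]
  ]
}}

```text
time_s: 14.2
position: [0.5203, 0.2624, 0.2574]
orientation: [0.682, 0.731, 0.002, -0.0]
force: [-1.2, 0.2, -0.3]
opening: 0.0581
finger_force: 0.0
```

```bash
python3 snap.py w11; python3 - <<'E'
from tags import *
c=np.load('w11.npy',allow_pickle=True).item()
# project expected home tag (handset origin) and nest tag to pixels
def proj(P):
    q=R.from_quat(c['orientation']).inv().apply(np.array(P)-c['position']); s=np.array([q[0],-q[1]])/-q[2]; s*=1+c['k1']*(s@s)
    return c['camera_matrix'][:2,:2]@s+c['camera_matrix'][:2,2]
for n,P in (('handset',[.513,.361,.014]),('nest',[.5098,.4039,.022])):
    u=proj(P); t=tag(c,u); print(n,u.round(1),None if t is None else (t[0].round(1),round(t[3],2),plane(c,t[0],P[2]).round(4)))
m=(c['frame'].min(2)>100).astype(np.uint8)
k=cv2.connectedComponentsWithStats(m)[2]; u=proj([.513,.361,.014]); print([x for x in k[1:].tolist() if x[4]>300])
E
```

```text
14.25 [0.5196 0.2622 0.2561] [0.998 0.07 ]
handset [320.6  68. ] (array([319.5,  67.5]), 0.55, array([[0.5119, 0.3614, 0.014 ]]))
nest [320.3  18.1] (array([326. ,  25.5]), 0.73, array([[0.5156, 0.398 , 0.022 ]]))
[[0, 0, 160, 192, 28088], [263, 0, 115, 138, 12104], [472, 51, 65, 29, 1598], [438, 157, 38, 38, 776], [447, 166, 20, 20, 313], [598, 242, 42, 149, 3137], [217, 244, 31, 51, 384], [396, 244, 32, 51, 539], [0, 258, 167, 137, 9215], [541, 259, 11, 59, 372], [357, 310, 46, 47, 1698], [145, 368, 28, 32, 481]]
```

>>> {"method": "step_arm", "body": {
  "increments": [
    [85,0.53,-1,0,0.09],
    [85,0.53,-1,0,0.09],
    [85,0.53,-1,0,0.09],
    [85,0.53,-1,0,0.09],
    [85,0.53,-1,0,0.09],
    [85,0.53,-1,0,0.09],
    [85,0.53,-1,0,0.09],
    [85,0.53,-1,0,0.09]
  ]
}}

```text
time_s: 15.05
position: [0.6519, 0.0113, 0.2542]
orientation: [0.657, 0.754, -0.001, -0.001]
force: [-0.7, 0.8, 0.0]
opening: 0.0848
finger_force: 0.0
```

>>> {"method": "step_arm", "body": {
  "increments": [
    [85,0,-0.06,-0.2,0],
    [85,0,-0.06,-0.4,0],
    [85,0,-0.06,-0.6,0],
    [85,0,-0.06,-0.68,0],
    [85,0,-0.06,-0.68,0],
    [85,0,-0.06,-0.68,0]
  ]
}}

```text
time_s: 15.65
position: [0.6523, -0.0017, 0.0861]
orientation: [0.655, 0.755, -0.0, -0.001]
force: [0.7, -0.0, 0.7]
opening: 0.0853
finger_force: 0.0
```

```bash
python3 snap.py w12; python3 - <<'E'
from tags import *
c=np.load('w11.npy',allow_pickle=True).item()
print('tail', plane(c,[(319,137.5)],.012).round(4))
c=np.load('w12.npy',allow_pickle=True).item()
# cross tag: contour by minAreaRect; handset in mould
for uv in ((320,215),(320,200),(320,230)):
    t=tag(c,uv); print(t and (t[0].round(1),np.round(t[1],1),round(t[3],2),plane(c,t[0],.014).round(4)))
f=c['frame'].min(2)
m=cv2.morphologyEx((f>150).astype(np.uint8),cv2.MORPH_OPEN,np.ones((3,3)))
for k in cv2.findContours(m,cv2.RETR_LIST,cv2.CHAIN_APPROX_NONE)[0]:
    if cv2.contourArea(k)>1500:
        r=cv2.minAreaRect(k); print(np.round(r[0]),np.round(r[1]),round(r[2],1), plane(c,[r[0]],.014).round(4)[0])
E
```

```text
15.7 [ 0.653  -0.0021  0.0872] [0.99  0.141]
tail [[0.5161 0.2924 0.012 ]]
(array([323. , 220.5]), array([55., 60.]), 0.31, array([[ 0.653 , -0.0012,  0.014 ]]))
None
None
[322. 306.] [ 93. 200.] 90.0 [ 0.6606 -0.0589  0.014 ]
[321. 133.] [154. 242.] 90.0 [0.6446 0.0493 0.014 ]
```

Ring's tail sits at y≈0.292 (home is 0.294 within calibration), and the tool is centred over the cross tag. Descending into the cut-outs.

>>> {"method": "step_arm", "body": {
  "increments": [
    [85,-0.002,0,-0.12,0],
    [85,-0.002,0,-0.18,0],
    [85,-0.002,0,-0.22,0],
    [85,-0.002,0,-0.25,0],
    [85,-0.002,0,-0.25,0]
  ],
  "force": 40
}}

```text
time_s: 16.2
position: [0.652, -0.0029, 0.0234]
orientation: [0.656, 0.755, -0.0, -0.0]
force: [0.0, -0.1, 0.7]
opening: 0.0847
finger_force: 0.0
```

>>> {"method": "step_arm", "body": {
  "increments": [
    [60,0,0,0,0],
    [60,0,0,0,0],
    [60,0,0,0,0],
    [60,0,0,0,0],
    [60,0,0,0,0]
  ],
  "force": 40
}}

```text
time_s: 16.7
position: [0.6526, -0.003, 0.0248]
orientation: [0.656, 0.755, 0.0, 0.0]
force: [-0.9, -0.1, 7.0]
opening: 0.0628
finger_force: 44.4
```

>>> {"method": "step_arm", "body": {
  "increments": [
    [60,0,0,0.06,0],
    [60,0,0,0.14,0],
    [60,0,0,0.25,0],
    [60,0,0,0.32,0],
    [60,0,0,0.32,0]
  ]
}}

```text
time_s: 17.2
position: [0.6536, -0.003, 0.1071]
orientation: [0.656, 0.755, 0.002, 0.002]
force: [-0.4, 0.1, -1.2]
opening: 0.0628
finger_force: 44.9
```

>>> {"method": "step_arm", "body": {
  "increments": [
    [60,-0.1,-0.2,0,0],
    [60,-0.2,-0.4,0,0],
    [60,-0.3,-0.6,0,-0.144],
    [60,-0.36,-0.8,0,-0.144],
    [60,-0.42,-0.99,0,-0.144],
    [60,-0.42,-0.99,0,-0.144],
    [60,-0.42,-0.99,0,-0.144],
    [60,-0.42,-0.99,0,-0.144]
  ]
}}

```text
time_s: 18.0
position: [0.5468, -0.2503, 0.1034]
orientation: [0.698, 0.716, 0.0, -0.0]
force: [-0.9, 0.5, -1.7]
opening: 0.063
finger_force: 44.8
```

```bash
python3 snap.py w13; python3 - <<'E'
from h import *
a=cv2.imread('pics/w8.png')[100:330,230:410]; b=cv2.imread('pics/w13.png')
# frame columns of held handset in w13 compared with w8 (template match of bright frame)
for n in ('w8','w13'):
    f=np.load(n+'.npy',allow_pickle=True).item()['frame'].min(2)
    for r in (120,150,200): 
        s=np.where(f[r,200:450]>140)[0]+200; print(n,r,s.min() if len(s) else None,s.max() if len(s) else None)
    s=np.where(f[60:200,320]>140)[0]+60; print(n,'col320 rows',s[:1])
E
```

```text
18.05 [ 0.5473 -0.2492  0.1034] [1.    0.028]
w8 120 236 419
w8 150 236 406
w8 200 241 403
w8 col320 rows [110]
w13 120 237 407
w13 150 238 405
w13 200 242 402
w13 col320 rows [103]
```

>>> {"method": "step_arm", "body": {
  "increments": [
    [60,0,0,-0.1,0],
    [60,0,0,-0.2,0],
    [60,0,0,-0.28,0],
    [60,0,0,-0.308,0],
    [60,0,-0.03,-0.308,0],
    [60,0,-0.06,-0.308,0],
    [60,0.002,-0.1,-0.308,0],
    [60,0.002,-0.14,-0.308,0],
    [60,0.002,-0.14,-0.308,0]
  ]
}}

```text
time_s: 18.95
position: [0.5476, -0.288, 0.0274]
orientation: [0.698, 0.716, -0.0, 0.001]
force: [-0.3, -0.4, -1.3]
opening: 0.0627
finger_force: 45.4
```

```bash
python3 snap.py w14; python3 - <<'E'
from h import *
a=cv2.imread('pics/w14.png')
t=robot.read_camera('side')['frame'][250:390,290:470,::-1]
cv2.imwrite('pics/m5.png',np.hstack([cv2.resize(a,(448,280)),cv2.resize(t,(352,274))[:280] if 0 else cv2.resize(t,(352,280))]))
E
```

```text
19.0 [ 0.5475 -0.2868  0.0271] [1.    0.025]
```

>>> {"method": "step_arm", "body": {
  "increments": [
    [60,0,0,-0.008,0],
    [60,0,0,-0.008,0],
    [74,0,0,-0.008,0],
    [74,0,0,-0.008,0],
    [74,0,0,-0.008,0],
    [74,0,0,0.1,0],
    [74,0,0,0.22,0],
    [0,-0.01,0.2,0.22,0],
    [0,-0.01,0.42,0.22,0],
    [0,-0.01,0.42,0.22,0]
  ]
}}

```text
time_s: 20.05
position: [0.5453, -0.1731, 0.0816]
orientation: [0.695, 0.719, 0.001, -0.002]
force: [0.4, 0.2, 0.5]
opening: 0.0309
finger_force: 0.0
```

>>> {"method": "step_arm", "body": {
  "increments": [
    [0,0,0,0,0],
    [0,0,0,0,0],
    [0,0,0,0,0],
    [0,0,0,0,0]
  ]
}}

```text
time_s: 20.45
position: [0.545, -0.182, 0.0817]
orientation: [0.698, 0.716, -0.0, 0.0]
force: [0.4, 0.1, 0.6]
opening: 0.0001
finger_force: 0.0
```

```bash
python3 - <<'E'
from h import *
s=robot.get_state(); print(s['time_s'],s['position'])
for n in ('top','side'):
    c=cam(n); np.save(n+'2.npy',c,allow_pickle=True)
    # tail/lead of handset: project expected handset corners and report
    def proj(P):
        q=R.from_quat(c['orientation']).inv().apply(np.array(P)-c['position']); t=np.array([q[0],-q[1]])/-q[2]; t*=1+c['k1']*(t@t)
        return c['camera_matrix'][:2,:2]@t+c['camera_matrix'][:2,2]
    u=proj([.5477,-.284,.014]).astype(int); print(n,u)
    cr=c['frame'][u[1]-45:u[1]+45,u[0]-60:u[0]+60]; np.save(n+'crop.npy',cr)
a=[cv2.resize(np.load(n+'crop.npy')[:,:,::-1],None,fx=3,fy=3,interpolation=cv2.INTER_CUBIC) for n in ('top','side')]
cv2.imwrite('pics/m6.png',np.hstack(a))
c=np.load('top2.npy',allow_pickle=True).item(); f=c['frame'].min(2)
m=(f>110).astype(np.uint8)
for k in cv2.findContours(m[205:250,395:490].copy(),cv2.RETR_EXTERNAL,cv2.CHAIN_APPROX_NONE)[0]:
    if cv2.contourArea(k)>40:
        r=cv2.minAreaRect(k); print(np.round(r[0],1)+[395,205],np.round(r[1],1),r[2],plane(c,[np.array(r[0])+[395,205]],.014).round(4))
E
```

```text
20.45 [ 0.5449679  -0.18201813  0.08173642]
top [464 222]
side [355 297]
```

>>> {"method": "step_arm", "body": {
  "increments": [
    [0,0,0,-0.1,0],
    [0,0,0,-0.192,0],
    [0,0,0,-0.192,0],
    [0,0.002,-0.06,-0.192,0],
    [0,0.004,-0.11,-0.192,0],
    [0,0.006,-0.16,-0.192,0],
    [0,0.008,-0.21,-0.192,0],
    [0,0.009,-0.26,-0.192,0],
    [0,0.01,-0.31,-0.192,0],
    [0,0.01,-0.35,-0.192,0]
  ]
}}

```text
time_s: 21.55
position: [0.5477, -0.2692, 0.034]
orientation: [0.698, 0.716, 0.0, 0.0]
force: [-0.4, 2.1, 2.1]
opening: 0.0001
finger_force: 1.3
```

>>> {"method": "step_arm", "body": {
  "increments": [
    [0,0,-0.008,0,0],
    [0,0,-0.016,0,0],
    [0,0,-0.024,0,0],
    [0,0,-0.032,0,0],
    [0,0,-0.04,0,0],
    [0,0,-0.048,0,0],
    [0,0,-0.056,0,0]
  ]
}}

```text
time_s: 22.25
position: [0.5476, -0.2821, 0.0337]
orientation: [0.697, 0.717, -0.0, 0.0]
force: [-0.1, -0.0, -0.2]
opening: 0.0001
finger_force: 0.4
```

>>> {"method": "step_arm", "body": {
  "increments": [
    [0,0,-0.004,0,0],
    [0,0,-0.008,0,0],
    [0,0,-0.012,0,0],
    [0,0,-0.016,0,0]
  ]
}}

```text
time_s: 22.65
position: [0.5476, -0.2854, 0.0337]
orientation: [0.697, 0.717, 0.0, -0.0]
force: [0.1, 4.4, 1.5]
opening: -0.0003
finger_force: 2.2
```

>>> {"method": "step_arm", "body": {
  "increments": [
    [0,0,-0.004,0,0],
    [0,0,-0.008,0,0],
    [0,0,-0.008,0,0]
  ]
}}

```text
time_s: 22.95
position: [0.5476, -0.2855, 0.0337]
orientation: [0.697, 0.717, 0.001, -0.002]
force: [-0.7, 8.5, 2.7]
opening: 0.0
finger_force: 4.0
```

Stalled at y=-0.2855, where I expected home. I'll back off, rise, and move towards the middle for a final check.

>>> {"method": "step_arm", "body": {
  "increments": [
    [0,0,0.06,0,0],
    [0,0,0.1,0.1,0],
    [0,0,0.1,0.3,0],
    [0,0,0.1,0.5,0],
    [0,0,0.1,0.7,0],
    [0,0,0.1,0.89,0],
    [0,0,-0.3,0.89,0],
    [0,0,-0.4,0.89,0],
    [0,0,-0.4,0.89,0],
    [0,0,-0.4,0.89,0]
  ]
}}

```text
time_s: 23.95
position: [0.5463, -0.3923, 0.2566]
orientation: [0.699, 0.715, -0.001, 0.001]
force: [-0.6, 0.1, 0.5]
opening: 0.0002
finger_force: 0.0
```

```bash
python3 snap.py w15
```

```text
24.0 [ 0.5469 -0.3896  0.2562] [1.    0.024]
```

>>> {"method": "step_arm", "body": {
  "increments": [
    [0,0,1,0,0],
    [0,0,1,0,0],
    [0,0,1,0,0],
    [0,0,1,0,0],
    [0,0,1,0,0],
    [0,0,1,0,0],
    [0,0,1,0,0]
  ]
}}

```text
time_s: 24.7
position: [0.5477, -0.135, 0.2563]
orientation: [0.696, 0.718, 0.0, -0.0]
force: [0.9, -1.0, 0.0]
opening: 0.0002
finger_force: 0.0
```

>>> {"method": "step_arm", "body": {
  "increments": [
    [0,0,1,0,0],
    [0,0,1,0,0],
    [0,0,1,0,0],
    [0,0,1,0,0],
    [0,0,1,0,0],
    [0,0,1,0,0],
    [0,0,1,0,0]
  ]
}}

```text
time_s: 25.4
position: [0.5477, 0.1124, 0.2561]
orientation: [0.697, 0.717, -0.0, 0.0]
force: [0.2, -1.5, -0.2]
opening: -0.0002
finger_force: 0.0
```

>>> {"method": "step_arm", "body": {
  "increments": [
    [0,0,0.72,0,0],
    [0,0,0.72,0,0],
    [0,0,0.72,0,0],
    [0,0,0.72,0,0],
    [0,0,0.72,0,0],
    [0,0,0.72,0,0]
  ]
}}

```text
time_s: 26.0
position: [0.5484, 0.2901, 0.2561]
orientation: [0.698, 0.716, -0.0, 0.001]
force: [0.7, -0.2, -0.2]
opening: -0.0003
finger_force: 0.0
```

```bash
python3 snap.py w16; python3 -c "
import cv2,numpy as np
cv2.imwrite('pics/m7.png',np.hstack([cv2.imread(f'pics/w{i}.png')[:,120:520] for i in (15,16)]))"
```

```text
26.05 [0.5485 0.2892 0.2563] [1.    0.024]
```

View pics/m7.png

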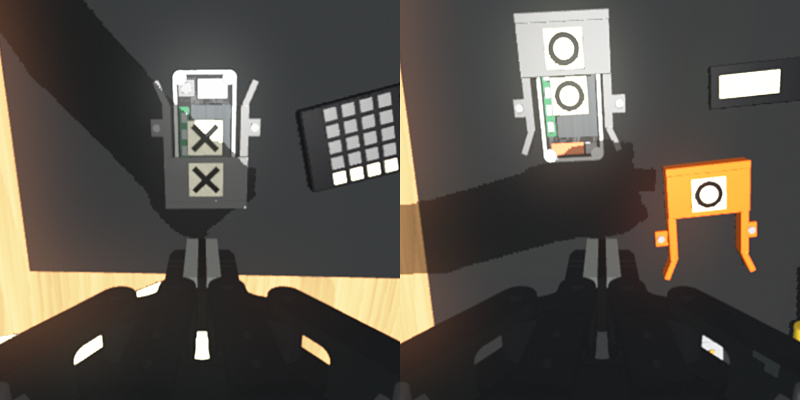

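Both handsets are under their own bridges, with tags matching. The cross tail is at row 70 with its lip tips near 82; the ring tail is at row 161 with its lip tips near 153. I'll do one numeric check, then hand in.

```bash
python3 - <<'E'
from h import *
C=np.load('w15.npy',allow_pickle=True).item(); Rr=np.load('w16.npy',allow_pickle=True).item()
def inn(p,o,ax): return ((p[:,:2]-o)@np.array(ax)).round(4)
print('cross tail (want -.067)',inn(plane(C,[(325,70)],.014),[.550,-.364],[.028,-.9996]))
print('ring tail',inn(plane(Rr,[(173+120,161)],.011),[.513,.361],[-.075,.997]))
print('handset yaw cross', plane(C,[(292,74),(358,74)],.014)[:,:2].round(4).tolist())
st=robot.get_state(); print(st['time_s']); 
if abs(inn(plane(C,[(325,70)],.014),[.550,-.364],[.028,-.9996])[0]+.067)<.005: print(robot.sign_off())
E
```

```text
cross tail (want -.067) [-0.0674]
ring tail [-0.0675]
handset yaw cross [[0.5152, -0.3011], [0.5808, -0.2997]]
26.05
the job is handed in; nothing more can be done
None
```

I handed the job in at 26 s with both handsets face up under the bridges of their matching nests, each home to within about 1 mm of the end stop by my camera measurement; the hand-in gave no verdict.

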